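# Spin the salad spinner and brake it

## Robot

A 7-joint arm with a two-finger parallel gripper is mounted at the origin on a cart in front of the work surface, level with it; the furniture and walls round the work are solid. World frame = base frame: x ahead of the robot, y to its left, z up, the work surface at z = 0. Lengths are in mm, angles in rad, forces in N, time in s.
With the tool pointing down it reaches from about 350 to 775 mm from the base axis. Payload 3.1 kg.
Tool frame: the origin (TCP) lies between the finger pads; the fingertips stand 25 mm ahead of it and the grasp point (between the pads) lies 6 mm ahead of it; z points along the fingers, y is the line along which they close (so a half turn about z gives the same grasp; the last joint's range is limited). The gripper opens to 85 mm and grips with 20 to 120 N. Pads are 22 mm wide; open, the fingers measure 114 mm over their backs; the gripper's body (76 mm by 85 mm) begins 54 mm behind the grasp point. The pads swing forward as they close: fully open they stand 13 mm farther back than shut.
Start: joints at [-1.148, 0.311, 0.014, 1.512, -0.004, 1.319, -0.027], TCP at [246.511, 491.68, 256.304] pointing down, gripper open.
Joint ranges: [-2.7, 2.7], [-0.3, 1.91], [-1.27, 1.3], [0.12, 2.57], [-1.44, 4.58], [0.2, 2.03], [-3.05, 3.05]. Speed limits (rad/s): [2.79, 2.79, 3.14, 3.14, 3.14, 3.14, 3.14].

## Interface

Orientations are given as a rotation vector (axis times angle).
In Python, from plant import env, imaging, workorder, finder gives the robot as it stands.
- The arm moves only by the tool send_rows, never from a script. Its argument "increments" is a list of rows, each an object with "grip": the opening, from 0 (shut) to 1 (fully open); "linear": the shift along the world's x, y, z in m, a list of three; "twist": the turn about the world's z in rad. In form: [{"grip": grip, "linear": [dx, dy, dz], "twist": twist}, ...]. A call has 1 to 10 rows; each row is the pose to reach, as a shift and turn from the pose commanded when the call began; what a row does not reach only later rows make up. A row lasts 1/8 s, in which the tool goes at most 62.5 mm and 10.7 degrees, less where a joint would pass 70% of its speed; a pose out of reach is approached as far as the arm can. A call with a gripper value outside its range is refused whole. The fingers move at their own pace and stop on an object; "grip_force" is the grip in N (left out, the last holds). Time passes only in rows, so rows that repeat a pose let the fingers close. It gives the time, the measured TCP pose, the force, the opening and the grip force at its end, in the units of the state.
- env.get_obs(): the state, without advancing time (a new reading comes with each control period).
- imaging.camera(name): name is "scene" or "top" or "wrist"; returns a dict with "color" (384x512x3 uint8, blue, green, red), "mtx" (3x3 intrinsics, pixels), "R" (3x3) and "t" (3): a world point X has camera coordinates R X + t; the wrist camera has in their place "mount" (4x4, takes a point from camera to tool coordinates, whose origin is the TCP and whose axes are the flange's). Camera axes: x right, y down, z forward; pixel columns grow to the right and rows downward; lengths in mm; the calibration is good to about 2 mm. The wrist camera is an equidistant fisheye: a pixel r from the principal point sees the ray r / f radians off the axis. A picture is of the moment at which its call begins: read the wrist's pose just before it. There is no depth.
- workorder.finish_job(): hands the job in; it is judged then, once.
Trained networks look in a picture, given as the dict that the camera call returned (one of the last four; its "shot" number tells which), for a name from the list of things; names that differ only in an ending like _2 or _b are one class to them, and where a whole thing is asked for, a point or a joint stands for the part that bears it (a point fixed in the world has none). Each returns a list of dicts, best first, with "score" (0 to 1); they miss things now and then, are a little off and sometimes report something else, mostly with a low value. They report only what shows in the picture. A call takes as long as a camera call.
- finder.silhouettes(picture, name): "region" (384x512 bool, what is visible of it) and "at" ([column, row] in pixels, amid what is visible of it).
- finder.landmark_of(picture, name): "at" ([column, row] in pixels: a listed point, or the origin of a listed thing).
The state is a dict: "t": time; "joints": joint angles; "joint_velocities": joint speeds; "effort": joint torques, N m; "position": TCP position; "orientation": TCP orientation; "contact_force": force on the tool from outside, world axes, zero at the start; "ft_torque": the same for the moment, N m; "finger_gap": finger opening in mm; "grip_force": force on a finger pad.
Only numpy, scipy, OpenCV 4.12 (cv2) and the standard library are available. Lean on these libraries where they do the work, as an engineer would, in place of code of your own. Each camera call takes 0.05 s, during which the arm holds its last target. There are 200 camera calls.

## Task

The salad spinner's basket has just been rinsed; spin it dry. With the closed fingertips in the finger hollow of the grey crank, lightly trace the circle clockwise (seen from above) for at least two full turns, then take the fingers out and press the round brake button in the middle of the lid with the fingertips until the basket stands still, and leave the button up again. Do not pinch or lift anything, keep the spinner where it stands, and leave the things round it alone.

Things in the scene. Friction and masses are not known exactly. Their poses are not given: they have to be found in the camera images.
- spinner: round salad spinner standing loose on the worktop on a rubber foot: clear bowl with a white slatted basket inside, white lid 227 mm across (two small ears reach 242 mm), 174 mm high over all, 1.8 to 2.4 kg. Origin: centre of its underside, z up, on the axis of the crank. The lid stays on. It slides if pushed sideways with more than about 12 N.
- crank (a joint): crank angle in rad: 0 at the start, grows clockwise seen from above; two turns = 12.57. A grey disc 178 mm across on the lid, centred on the spinner's axis, top 143 mm above the worktop. Turns freely both ways (back counts back) and drives the heavy basket 3:1: a few N to speed up; it runs on for up to ten seconds after a brisk push, or rebounds a little off fingers that stop.
- finger_hollow (a point): centre of the floor of the finger hollow, 52 mm from the spinner's axis, 144.5 mm above the worktop: an upright round cup on the crank disc, open at the top, 52 mm wide inside, wall 4 mm thick, rim 162.5 mm above the worktop (18 mm deep inside). It rides round with the crank; it is the only such cup. The fingertips stand in it and push its wall along.
- brake (a joint): travel of the brake button in m: 0 up, grows as it is pressed, 0.010 at its hard stop. The sprung brake pads bite after 4 mm; 6 to 8 mm brakes firmly. The button takes 1.8 N to start, 3 N at 4 mm, about 6 N at 7 mm and 9 N at the stop, and springs up again when let go.
- brake_top (a point): centre of the top of the brake button, a white round button 31 mm across on the spinner's axis, in the middle of the crank disc, which turns round it; its top is 174 mm above the worktop when up. It does not turn. Moves straight down when pressed.
- pepper: glass spice jar with a dark cap, 44 x 44 x 105 mm, right of the spinner, standing loose; origin at the centre of its underside. To be left alone.
- shot_glass: small clear glass, 46 x 46 x 59 mm, left of the spinner, standing loose; origin at the centre of its underside. To be left alone.

How it is judged (in metres and radians):
On the way, in this order (a step that is already met when the one before it is completed fails the run):
1. the closed fingertips stand in the finger hollow (horizontal distance between the grasp point and finger_hollow below 0.032 m and height (world z) of the grasp point below 0.19 m), for 0.1 s.
2. the crank has been turned clockwise through two full turns (within a tenth of a turn) with the fingertips in the finger hollow (all of step 1 and value of joint crank above 12 rad), for 0.1 s.
3. the brake button is pressed at least 4 mm and the crank and basket stand still under it (value of joint brake above 0.004 m and contact force between the fingers and brake above 0.3 N and velocity of joint crank between -0.06 and 0.06 rad/s), for 0.2 s.
At the end, for the whole second after the job is handed in: The crank still reads at least 9.4 rad (it may have run back by up to half a turn after the two turns); it and the basket stand still (under 0.06 rad/s), the brake button is up again (within 1.5 mm), and the spinner stands flat on the worktop within 40 mm of where it stood (value of joint crank above 9.4 rad and velocity of joint crank between -0.06 and 0.06 rad/s and value of joint brake below 0.0015 m and distance of spinner from where it was at the start of the episode below 0.04 m and angle between spinner's own z axis and vertical below 0.05 rad and height (world z) of spinner below 0.005 m); the robot touches nothing.
It fails at once if the spinner is pressed, struck or pinched with more than 25 N (contact force between the fingers and spinner above 25 N).
It fails at once if the spinner is shoved more than 40 mm (distance of spinner from where it was at the start of the episode above 0.04 m).
It fails at once if the spinner is lifted or tipped (height (world z) of spinner above 0.012 m or angle between spinner's own z axis and vertical above 0.12 rad).
It fails at once if another thing on the worktop is moved more than 20 mm (distance of any of pepper, shot_glass from where it was at the start of the episode above 0.02 m).
It also fails if it takes over 72 s, if anything falls off the work surface, if the arm or the gripper's body presses on something with over 40 N, if the wrist force passes 120 N, or if a joint passes its speed limit or range.

## Working session

There is one attempt and no reset: what is moved stays moved. The work goes in short steps, Python scripts to look and compute and a tool call to move; the robot and the scene stay as the last step left them, time stands still between calls to the robot, and variables do not carry over. Pictures are saved under pics/ and viewed, at most 10 in all, crops included, and the job is handed in when it is done.

Besides the shell and the picture viewer there is one more tool, called after "Call:" by a JSON object that holds its "fn" and its "kwargs". send_rows: Moves the arm, as the interface text tells. Its arguments: {"type":"object","properties":{"increments":{"type":"array"},"grip_force":{"type":"number"}},"required":["increments"]}

```bash
mkdir -p pics; cat > h.py <<'E'
import numpy as np, cv2
from plant import env, imaging, workorder, finder
def ray(p,uv,z):
    d=np.linalg.inv(p["mtx"])@np.array([uv[0],uv[1],1.]); R=np.array(p["R"]);c=-R.T@np.array(p["t"]).ravel(); w=R.T@d
    return c+w*(z-c[2])/w[2]
def look():
    for n in("top","scene"):
        p=imaging.camera(n)
        for k,z in(("brake_top",174),("finger_hollow",144.5),("spinner",0),("pepper",0),("shot_glass",0)):
            for r in finder.landmark_of(p,k)[:2]: print(n,k,np.round(r["at"],1),round(r["score"],2),np.round(ray(p,r["at"],z),1))
        yield n,p
E
python3 - <<'E'
from h import *
o=env.get_obs();print(o)
ims=[p["color"] for n,p in look()]
cv2.imwrite("pics/a.png",ims[0]);cv2.imwrite("pics/b.png",ims[1])
E
```

```text
{'t': 0.0, 'joints': array([-1.14773201,  0.31172386,  0.01403646,  1.5130735 , -0.00439921,
        1.31917618, -0.02718265]), 'joint_velocities': array([ 0.00138291,  0.00027561,  0.00074245, -0.00072301, -0.00076699,
       -0.00022556, -0.00070215]), 'effort': array([ 4.07170946e-04, -3.79907763e+01,  1.46193355e-01, -2.30595356e+01,
        1.21424554e-02,  1.30046197e-02, -1.37375363e-05]), 'position': array([246.22473825, 491.05709731, 255.21545406]), 'orientation': array([-0.72331763, -3.05674381,  0.00362799]), 'contact_force': array([ 0.61648207,  0.52234744, -0.54265006]), 'ft_torque': array([-0.03792571,  0.02699998, -0.05620689]), 'grip_force': 0.0, 'finger_gap': 85.38350684014348}
top brake_top [268.6 146. ] 0.68 [579.4 132.1 174. ]
top finger_hollow [255.6 141.6] 0.69 [600.5 177.1 144.5]
top finger_hollow [169.4 213.5] 0.18 [345.9 220.6 144.5]
top spinner [262.6 195.9] 0.86 [571.1 138.3   0. ]
top pepper [305.4 290.5] 0.7 [405.3 -64.    0. ]
top shot_glass [168.5 215.6] 0.77 [404.6 299.7   0. ]
scene pepper [344.7 284.8] 0.9 [410.  -54.2   0. ]
scene shot_glass [158.6 267.8] 0.95 [405.7 298.8   0. ]
```

View pics/a.png

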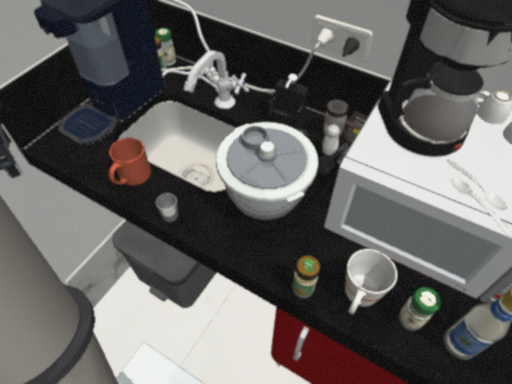

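View pics/b.png

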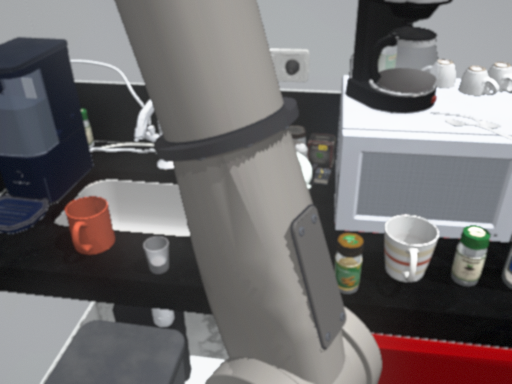

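The top view shows the lid centred near (268,160), the button at (267,148) and the cup at (255,138). The microwave is to the right, with its left edge at about (335–388, 90–200). In the scene view the arm hides the spinner. I'll check the microwave clearance and refine the button and crank fixes.

```bash
python3 - <<'E'
from h import *
p=imaging.camera("top")
for k,z in(("brake",174),("finger_hollow",150),("spinner",100),("crank",143)):
    for r in finder.silhouettes(p,k)[:1]:
        m=r["region"]; ys,xs=np.nonzero(m); print(k,r["score"],m.sum(),xs.min(),xs.max(),ys.min(),ys.max(),np.round(ray(p,r["at"],z),1))
        if k=="crank":
            h=cv2.convexHull(np.c_[xs,ys].astype(np.int32)); P=np.array([ray(p,q[0],143)[:2] for q in h]); print(cv2.minEnclosingCircle(P.astype(np.float32)), cv2.fitEllipse(P.astype(np.float32)))
for uv in((330,205),(335,180),(388,85)):
    print(uv,[np.round(ray(p,uv,z)[:2]) for z in(0,230,280)])
c=p["color"][90:240,190:400]; cv2.imwrite("pics/c.png",cv2.resize(c,None,fx=3.8,fy=3.8,interpolation=cv2.INTER_CUBIC))
E
```

```text
brake 0.47 207 260 274 141 157 [576.6 131.  174. ]
finger_hollow 0.6 3759 227 306 125 188 [569.5 127.1 150. ]
spinner 0.83 7594 216 318 122 218 [575.8 133.2 100. ]
crank 0.61 3652 228 306 125 188 [564.9 127.2 143. ]
((579.60595703125, 141.92613220214844), 95.76217651367188) ((580.7800903320312, 136.87596130371094), (171.82899475097656, 187.70919799804688), 138.69862365722656)
(330, 205) [array([633., -15.]), array([467., -54.]), array([431., -63.])]
(335, 180) [array([710.,   7.]), array([522., -39.]), array([482., -48.])]
(388, 85) [array([1142.,   23.]), array([832., -27.]), array([764., -37.])]
```

View pics/c.png

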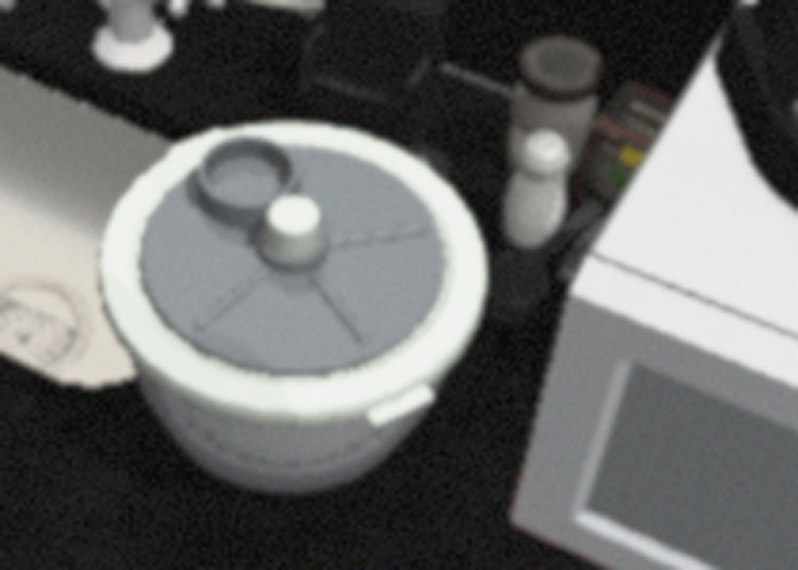

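The crop confirms the button top at about (267.4,146), which is around (578,132). The cup centre is at about (255,139), and the microwave's left face is at y≈-20, so there's clearance. I'll move above the lid and close the gripper.

Call:
{"fn": "send_rows", "kwargs": {"increments": [{"grip": 0.5,"linear": [0.0,0.0,0.04],"twist": 0},{"grip": 0,"linear": [0.03,-0.03,0.075],"twist": 0},{"grip": 0,"linear": [0.07,-0.075,0.075],"twist": 0},{"grip": 0,"linear": [0.11,-0.12,0.075],"twist": 0},{"grip": 0,"linear": [0.15,-0.165,0.075],"twist": 0},{"grip": 0,"linear": [0.19,-0.21,0.075],"twist": 0},{"grip": 0,"linear": [0.23,-0.25,0.075],"twist": 0},{"grip": 0,"linear": [0.27,-0.295,0.075],"twist": 0},{"grip": 0,"linear": [0.305,-0.33,0.075],"twist": 0},{"grip": 0,"linear": [0.332,-0.359,0.075],"twist": 0}]}}

```text
t: 2.1
position: [579.8, 130.5, 331.2]
orientation: [0.726, 3.056, -0.001]
contact_force: [0.3, 0.9, -0.1]
finger_gap: -0.2
grip_force: 0.0
```

```bash
cat >> h.py <<'E'
from scipy.spatial.transform import Rotation as Ro
def wray(p,o,uv,z):
    K=p["mtx"]; a=(np.array(uv)-[K[0,2],K[1,2]])/[K[0,0],K[1,1]]; r=np.hypot(*a)
    d=np.array([*(a/max(r,1e-9)*np.sin(r)),np.cos(r)]); M=np.array(p["mount"]); R=Ro.from_rotvec(o["orientation"]).as_matrix()
    c=R@M[:3,3]+o["position"]; w=R@M[:3,:3]@d
    return c+w*(z-c[2])/w[2]
E
cat > w.py <<'E'
from h import *
import sys
o=env.get_obs();p=imaging.camera("wrist");print(o["t"],o["position"],o["orientation"],o["contact_force"],o["finger_gap"],np.round(p["mount"],2),p["mtx"][0,0])
for k,z in(("brake_top",174),("finger_hollow",144.5),("pepper",0),("shot_glass",0)):
    for r in finder.landmark_of(p,k)[:2]: print(k,np.round(r["at"],1),round(r["score"],2),np.round(wray(p,o,r["at"],z),1))
for k,z in(("brake",174),):
    for r in finder.silhouettes(p,k)[:1]: print(k,np.round(r["at"],1),round(r["score"],2),np.round(wray(p,o,r["at"],z),1))
if len(sys.argv)>1: cv2.imwrite(sys.argv[1],p["color"])
E
python3 w.py pics/d.png; python3 - <<'E'
from h import *
for n,p in look():
  if n=="scene": cv2.imwrite("pics/d2.png",p["color"])
E
```

```text
2.1 [579.82591399 130.46757661 331.24108722] [ 7.26241016e-01  3.05593271e+00 -8.20908172e-04] [ 0.32941831  0.92508752 -0.14373606] -0.23911025568643304 [[   0.     -0.96   -0.26   66.7 ]
 [   1.      0.      0.      1.07]
 [  -0.     -0.26    0.96 -117.19]
 [   0.      0.      0.      1.  ]] 297.3186396354542
brake_top [255.6 176.4] 0.78 [577.9 135.9 174. ]
finger_hollow [309.1 169.6] 0.85 [602.7 187.  144.5]
pepper [103.3 114.8] 0.93 [409.1 -54.1   0. ]
shot_glass [299.3   8.4] 0.61 [408.4 297.4   0. ]
brake [255.6 173.4] 0.6 [575.3 137.2 174. ]
top brake_top [267.8 146.9] 0.6 [576.2 132.3 174. ]
top finger_hollow [256.1 140.4] 0.9 [604.2 178.1 144.5]
top pepper [301.2 290.2] 0.97 [401.3 -56.2   0. ]
top shot_glass [169.1 214.7] 0.56 [407.4 300.    0. ]
top shot_glass [257.2 138.4] 0.22 [732.9 251.2   0. ]
scene finger_hollow [235.9 153.7] 0.71 [618.1 185.3 144.5]
scene pepper [344.1 285.3] 0.85 [408.5 -53.2   0. ]
scene shot_glass [156.5 271.9] 0.55 [393.8 298.8   0. ]
```

View pics/d.png

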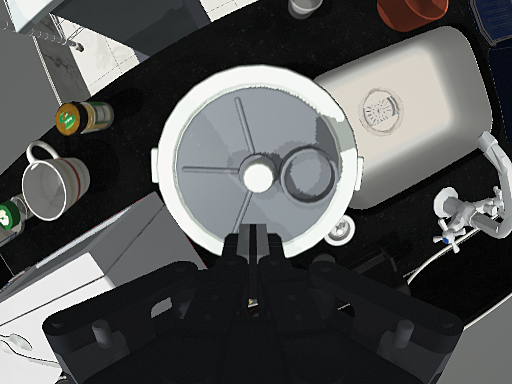

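The wrist view shows the button at (258,173), the cup at about (308,174) with its floor near (308,172), and the disc around them. I'll fit the disc rim to get the axis.

```bash
cat > fit.py <<'E'
from h import *
from scipy.optimize import least_squares
o=env.get_obs();p=imaging.camera("wrist")
def circ(P):
    f=lambda v:np.hypot(P[:,0]-v[0],P[:,1]-v[1])-v[2]
    s=least_squares(f,[P[:,0].mean(),P[:,1].mean(),90],loss="soft_l1",f_scale=1.5); return np.round(s.x,1),np.round(np.abs(s.fun).mean(),2)
for k,z in(("crank",143),("spinner",140)):
    for r in finder.silhouettes(p,k)[:1]:
        c=max(cv2.findContours(r["region"].astype(np.uint8),cv2.RETR_EXTERNAL,cv2.CHAIN_APPROX_NONE)[0],key=len)[:,0]
        c=c[c[:,1]<215]; P=np.array([wray(p,o,q,z)[:2] for q in c]); print(k,r["score"],circ(P))
for uv in((258,173),(258,175)): print(uv,wray(p,o,uv,174))
for uv in((308,172),(308,175)): print(uv,wray(p,o,uv,144.5),wray(p,o,uv,162.5))
E
python3 fit.py
```

```text
crank 0.68 (array([579.2, 137.9,  87.2]), np.float64(0.48))
spinner 0.66 (array([579.7, 137.6, 111.3]), np.float64(1.51))
(258, 173) [574.54404536 141.7221534  174.        ]
(258, 175) [576.27792142 140.86236411 174.        ]
(308, 172) [603.03332766 187.24576873 144.5       ] [598.07795114 185.84222044 162.5       ]
(308, 175) [606.00117656 185.91563476 144.5       ] [600.87007994 184.59084091 162.5       ]
```

Call:
{"fn": "send_rows", "kwargs": {"increments": [{"grip": 0,"linear": [0.012,0.025,0],"twist": 0},{"grip": 0,"linear": [0.0235,0.05,-0.03],"twist": 0},{"grip": 0,"linear": [0.0235,0.05,-0.07],"twist": 0},{"grip": 0,"linear": [0.0235,0.05,-0.1],"twist": 0},{"grip": 0,"linear": [0.0235,0.05,-0.12],"twist": 0},{"grip": 0,"linear": [0.0235,0.05,-0.12],"twist": 0},{"grip": 0,"linear": [0.0235,0.05,-0.12],"twist": 0}]}}

```text
t: 4.03
position: [602.7, 182.8, 212.4]
orientation: [0.723, 3.056, 0.001]
contact_force: [0.2, 0.1, 0.5]
finger_gap: -0.0
grip_force: 0.0
```

```bash
python3 w.py pics/e0.png; python3 fit.py|head -2; python3 - <<'E'
from h import *
p=imaging.camera("scene");t=imaging.camera("top")
w=cv2.imread("pics/e0.png")[120:270,150:350]
f=lambda c:cv2.resize(c,(400,300),interpolation=cv2.INTER_CUBIC)
cv2.imwrite("pics/e.png",np.vstack([np.hstack([f(w),f(p["color"][80:230,150:350])]),np.hstack([f(t["color"][80:230,170:370]),f(p["color"])])]))
E
```

```text
4.025 [602.68365073 182.7674236  212.42990945] [7.23184293e-01 3.05551232e+00 1.46894373e-03] [0.24241666 0.0821258  0.54165404] -0.004484613386142783 [[   0.     -0.96   -0.26   66.69]
 [   1.      0.      0.      1.07]
 [  -0.     -0.26    0.96 -117.19]
 [   0.      0.      0.      1.  ]] 297.3186396354542
brake_top [160.1 229.1] 0.59 [579.  135.3 174. ]
finger_hollow [255.5 216.7] 0.83 [606.7 184.3 144.5]
finger_hollow [207.6 170.7] 0.42 [565.  170.8 144.5]
pepper [ 31.3 121.7] 0.77 [406.4 -50.7   0. ]
pepper [208.1 169.4] 0.35 [580.9 138.7   0. ]
brake [166.  221.1] 0.77 [576.3 141.4 174. ]
crank 0.96 (array([579.5, 139. ,  86.8]), np.float64(0.31))
spinner 0.65 (array([581.5, 138.9, 111.5]), np.float64(1.11))
```

View pics/e.png

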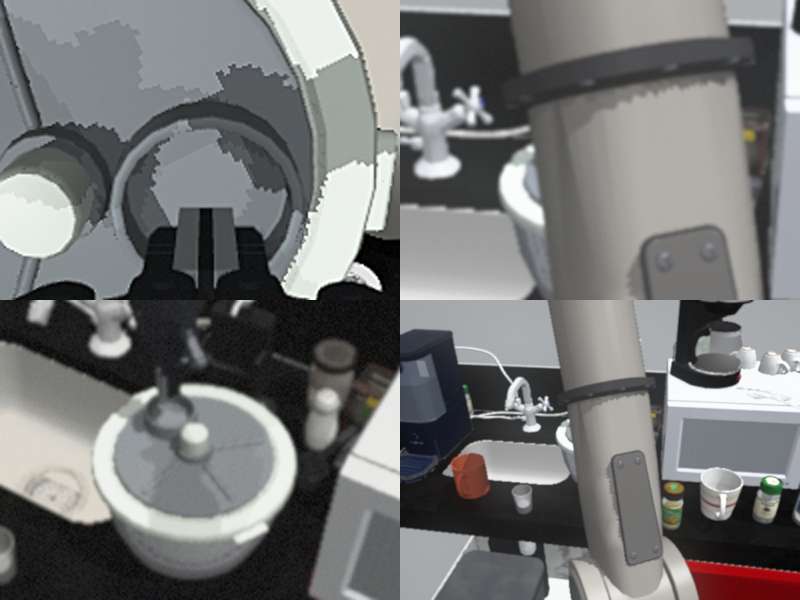

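The fingers sit laterally centred over the cup, which is at crop (208,205) in the upper-left panel. I take the axis as about (579.3,138). Going down into the cup now.

Call:
{"fn": "send_rows", "kwargs": {"increments": [{"grip": 0,"linear": [0.002,0.001,-0.01],"twist": 0},{"grip": 0,"linear": [0.002,0.001,-0.02],"twist": 0},{"grip": 0,"linear": [0.002,0.001,-0.028],"twist": 0},{"grip": 0,"linear": [0.002,0.001,-0.036],"twist": 0},{"grip": 0,"linear": [0.002,0.001,-0.036],"twist": 0},{"grip": 0,"linear": [0.002,0.001,-0.036],"twist": 0}]}}

```text
t: 5.32
position: [604.2, 183.7, 175.6]
orientation: [0.723, 3.057, 0.0]
contact_force: [-0.0, -1.2, 0.5]
finger_gap: -0.1
grip_force: 0.0
```

```bash
python3 - <<'E'
import numpy as np
c=np.array([579.3,138.]);s=np.array([604.,183.7]);d=s-c;a0=np.arctan2(d[1],d[0]);print(np.degrees(a0),np.hypot(*d))
# path in phase: ramp 5,10,15... then 15deg/row
st=[4,6,9,12]+[15]*55; ph=np.cumsum(st)
pos=lambda q:c+51.5*np.array([np.cos(a0-np.radians(q)),np.sin(a0-np.radians(q))])
b=s
for k in range(0,60,10):
    rows=[np.round((pos(q)-b)/1000,4) for q in ph[k:k+10]]
    print(k,ph[min(k+9,58)],[list(map(float,r)) for r in rows]); b=b+1000*rows[-1]
E
```

```text
61.60960293110325 51.9478584736657
0 121 [[0.0029, -0.0022], [0.0073, -0.0053], [0.0132, -0.0108], [0.0196, -0.0195], [0.0249, -0.0318], [0.0268, -0.0452], [0.0252, -0.0585], [0.0202, -0.071], [0.0121, -0.0817], [0.0015, -0.09]]
10 271 [[-0.0123, -0.0053], [-0.0257, -0.0072], [-0.039, -0.0056], [-0.0515, -0.0006], [-0.0622, 0.0075], [-0.0705, 0.0181], [-0.0758, 0.0304], [-0.0777, 0.0438], [-0.0761, 0.0571], [-0.0711, 0.0696]]
20 421 [[0.0081, 0.0107], [0.0187, 0.019], [0.031, 0.0243], [0.0444, 0.0262], [0.0577, 0.0246], [0.0702, 0.0196], [0.0809, 0.0115], [0.0892, 0.0009], [0.0945, -0.0114], [0.0964, -0.0248]]
30 571 [[-0.0016, -0.0133], [-0.0066, -0.0258], [-0.0147, -0.0365], [-0.0253, -0.0448], [-0.0376, -0.0501], [-0.051, -0.052], [-0.0643, -0.0504], [-0.0768, -0.0454], [-0.0875, -0.0373], [-0.0958, -0.0267]]
40 721 [[-0.0053, 0.0123], [-0.0072, 0.0257], [-0.0056, 0.039], [-0.0006, 0.0515], [0.0075, 0.0622], [0.0181, 0.0705], [0.0304, 0.0758], [0.0438, 0.0777], [0.0571, 0.0761], [0.0696, 0.0711]]
50 856 [[0.0107, -0.0081], [0.019, -0.0187], [0.0243, -0.031], [0.0262, -0.0444], [0.0246, -0.0577], [0.0196, -0.0702], [0.0115, -0.0809], [0.0009, -0.0892], [-0.0114, -0.0945]]
```

Call:
{"fn": "send_rows", "kwargs": {"increments": [{"grip": 0,"linear": [0.0029,-0.0022,0],"twist": 0},{"grip": 0,"linear": [0.0073,-0.0053,0],"twist": 0},{"grip": 0,"linear": [0.0132,-0.0108,0],"twist": 0},{"grip": 0,"linear": [0.0196,-0.0195,0],"twist": 0},{"grip": 0,"linear": [0.0249,-0.0318,0],"twist": 0},{"grip": 0,"linear": [0.0268,-0.0452,0],"twist": 0},{"grip": 0,"linear": [0.0252,-0.0585,0],"twist": 0},{"grip": 0,"linear": [0.0202,-0.071,0],"twist": 0},{"grip": 0,"linear": [0.0121,-0.0817,0],"twist": 0},{"grip": 0,"linear": [0.0015,-0.09,0],"twist": 0}]}}

```text
t: 6.58
position: [604.5, 91.7, 175.3]
orientation: [-0.725, -3.057, 0.003]
contact_force: [0.5, -3.2, 0.9]
finger_gap: 0.0
grip_force: 1.2
```

Call:
{"fn": "send_rows", "kwargs": {"increments": [{"grip": 0,"linear": [-0.0123,-0.0053,0],"twist": 0},{"grip": 0,"linear": [-0.0257,-0.0072,0],"twist": 0},{"grip": 0,"linear": [-0.039,-0.0056,0],"twist": 0},{"grip": 0,"linear": [-0.0515,-0.0006,0],"twist": 0},{"grip": 0,"linear": [-0.0622,0.0075,0],"twist": 0},{"grip": 0,"linear": [-0.0705,0.0181,0],"twist": 0},{"grip": 0,"linear": [-0.0758,0.0304,0],"twist": 0},{"grip": 0,"linear": [-0.0777,0.0438,0],"twist": 0},{"grip": 0,"linear": [-0.0761,0.0571,0],"twist": 0},{"grip": 0,"linear": [-0.0711,0.0696,0],"twist": 0}]}}

```text
t: 7.82
position: [534.8, 164.5, 175.3]
orientation: [0.722, 3.057, 0.0]
contact_force: [0.4, -0.9, -0.0]
finger_gap: 0.1
grip_force: 0.0
```

```bash
python3 - <<'E'
from h import *
o=env.get_obs();p=imaging.camera("wrist");print(o["t"],o["contact_force"])
for k,z in(("brake_top",174),("finger_hollow",144.5)):
    for r in finder.landmark_of(p,k)[:1]: print(k,np.round(r["at"],1),round(r["score"],2),np.round(wray(p,o,r["at"],z),1))
cv2.imwrite("pics/f.png",p["color"])
E
```

```text
7.825 [ 0.38909436 -0.90050198 -0.02375219]
brake_top [ 40.5 166.5] 0.26 [447.8  93.2 174. ]
finger_hollow [239.8 235.4] 0.63 [532.  159.4 144.5]
```

View pics/f.png

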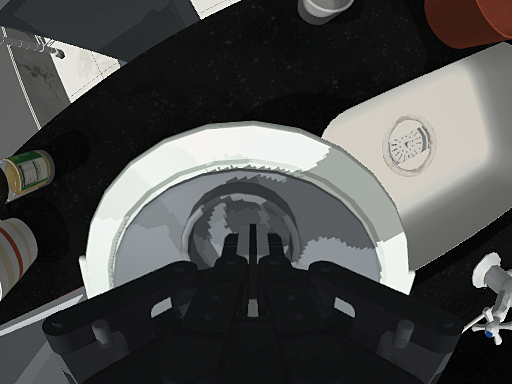

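The fingers are inside the cup, around (252,235), and the force is light. I'll carry on.

Call:
{"fn": "send_rows", "kwargs": {"increments": [{"grip": 0,"linear": [0.0081,0.0107,0],"twist": 0},{"grip": 0,"linear": [0.0187,0.019,0],"twist": 0},{"grip": 0,"linear": [0.031,0.0243,0],"twist": 0},{"grip": 0,"linear": [0.0444,0.0262,0],"twist": 0},{"grip": 0,"linear": [0.0577,0.0246,0],"twist": 0},{"grip": 0,"linear": [0.0702,0.0196,0],"twist": 0},{"grip": 0,"linear": [0.0809,0.0115,0],"twist": 0},{"grip": 0,"linear": [0.0892,0.0009,0],"twist": 0},{"grip": 0,"linear": [0.0945,-0.0114,0],"twist": 0},{"grip": 0,"linear": [0.0964,-0.0248,0],"twist": 0}]}}

```text
t: 9.22
position: [631.6, 136.7, 175.5]
orientation: [0.724, 3.055, -0.001]
contact_force: [0.5, 0.5, 0.1]
finger_gap: -0.0
grip_force: 0.0
```

Call:
{"fn": "send_rows", "kwargs": {"increments": [{"grip": 0,"linear": [-0.0016,-0.0133,0],"twist": 0},{"grip": 0,"linear": [-0.0066,-0.0258,0],"twist": 0},{"grip": 0,"linear": [-0.0147,-0.0365,0],"twist": 0},{"grip": 0,"linear": [-0.0253,-0.0448,0],"twist": 0},{"grip": 0,"linear": [-0.0376,-0.0501,0],"twist": 0},{"grip": 0,"linear": [-0.051,-0.052,0],"twist": 0},{"grip": 0,"linear": [-0.0643,-0.0504,0],"twist": 0},{"grip": 0,"linear": [-0.0768,-0.0454,0],"twist": 0},{"grip": 0,"linear": [-0.0875,-0.0373,0],"twist": 0},{"grip": 0,"linear": [-0.0958,-0.0267,0],"twist": 0}]}}

```text
t: 10.48
position: [534.3, 112.8, 175.4]
orientation: [0.722, 3.057, 0.001]
contact_force: [0.7, 0.1, 0.1]
finger_gap: -0.2
grip_force: 0.0
```

Call:
{"fn": "send_rows", "kwargs": {"increments": [{"grip": 0,"linear": [-0.0053,0.0123,0],"twist": 0},{"grip": 0,"linear": [-0.0072,0.0257,0],"twist": 0},{"grip": 0,"linear": [-0.0056,0.039,0],"twist": 0},{"grip": 0,"linear": [-0.0006,0.0515,0],"twist": 0},{"grip": 0,"linear": [0.0075,0.0622,0],"twist": 0},{"grip": 0,"linear": [0.0181,0.0705,0],"twist": 0},{"grip": 0,"linear": [0.0304,0.0758,0],"twist": 0},{"grip": 0,"linear": [0.0438,0.0777,0],"twist": 0},{"grip": 0,"linear": [0.0571,0.0761,0],"twist": 0},{"grip": 0,"linear": [0.0696,0.0711,0],"twist": 0}]}}

```text
t: 11.72
position: [605.3, 182.5, 174.9]
orientation: [-0.723, -3.057, 0.002]
contact_force: [-0.6, -1.6, 0.3]
finger_gap: 0.0
grip_force: 1.2
```

```bash
python3 - <<'E'
from h import *
o=env.get_obs();p=imaging.camera("wrist");print(o["t"],o["position"],o["contact_force"])
for k,z in(("brake_top",174),("finger_hollow",144.5)):
    for r in finder.landmark_of(p,k)[:1]: print(k,np.round(r["at"],1),round(r["score"],2),np.round(wray(p,o,r["at"],z),1))
cv2.imwrite("pics/g.png",p["color"])
E
```

```text
11.725 [605.34936849 182.51833655 174.91843811] [-0.56377344 -1.63781005  0.34481785]
brake_top [136.1 256.7] 0.9 [580.  134.7 174. ]
finger_hollow [250.9 210.9] 0.81 [592.4 189.2 144.5]
```

View pics/g.png

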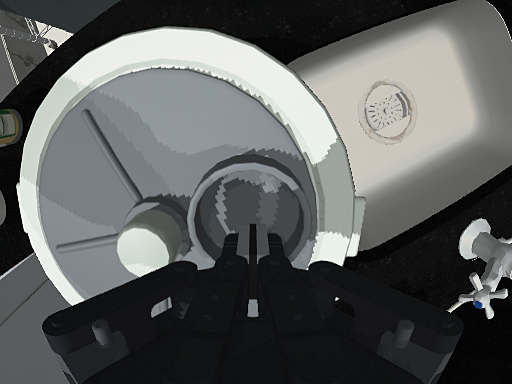

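The fingers are in the cup, pushing its leading wall. The button is at (148,250) and the crank reads roughly 12.3. I'll go about a quarter turn more and then lift out while still moving along the circle.

Call:
{"fn": "send_rows", "kwargs": {"increments": [{"grip": 0,"linear": [0.0107,-0.0081,0],"twist": 0},{"grip": 0,"linear": [0.019,-0.0187,0],"twist": 0},{"grip": 0,"linear": [0.0243,-0.031,0],"twist": 0},{"grip": 0,"linear": [0.0262,-0.0444,0],"twist": 0},{"grip": 0,"linear": [0.0246,-0.0577,0],"twist": 0},{"grip": 0,"linear": [0.0196,-0.0702,0.002],"twist": 0},{"grip": 0,"linear": [0.0115,-0.0809,0.03],"twist": 0},{"grip": 0,"linear": [0.0009,-0.0892,0.06],"twist": 0},{"grip": 0,"linear": [-0.005,-0.085,0.08],"twist": 0},{"grip": 0,"linear": [-0.005,-0.085,0.08],"twist": 0}]}}

```text
t: 13.12
position: [600.1, 97.9, 257.7]
orientation: [0.722, 3.053, 0.004]
contact_force: [0.0, 0.0, 0.1]
finger_gap: 0.2
grip_force: 0.0
```

```bash
python3 - <<'E'
from h import *
for n in range(2):
    o=env.get_obs();p=imaging.camera("wrist");print(o["t"],o["position"],o["contact_force"])
    for k,z in(("brake_top",174),("finger_hollow",144.5)):
        for r in finder.landmark_of(p,k)[:1]: print(k,np.round(r["at"],1),round(r["score"],2),np.round(wray(p,o,r["at"],z),1))
    for r in finder.silhouettes(p,"brake")[:1]: print(np.round(wray(p,o,r["at"],174),1))
E
python3 fit.py|head -1
```

```text
13.125 [600.13194297  97.93303243 257.73438967] [0.03126573 0.01381855 0.0899917 ]
brake_top [283.  154.4] 0.89 [577.7 134.  174. ]
finger_hollow [235.2 183.7] 0.64 [587.5  90.4 144.5]
[577.9 135.2 174. ]
13.325 [598.92964724  97.59242227 253.79734326] [-0.76564609  0.39533063 -0.13433564]
brake_top [288.6 159.5] 0.86 [580.  135.3 174. ]
finger_hollow [224.5 163.9] 0.95 [566.9  90.3 144.5]
[577.8 134.8 174. ]
crank 0.64 (array([579.5, 137.5,  86.8]), np.float64(0.34))
```

Call:
{"fn": "send_rows", "kwargs": {"increments": [{"grip": 0,"linear": [-0.01,0.02,-0.01],"twist": 0},{"grip": 0,"linear": [-0.0205,0.038,-0.03],"twist": 0},{"grip": 0,"linear": [-0.0205,0.038,-0.046],"twist": 0},{"grip": 0,"linear": [-0.0205,0.038,-0.053],"twist": 0},{"grip": 0,"linear": [-0.0205,0.038,-0.056],"twist": 0},{"grip": 0,"linear": [-0.0205,0.038,-0.058],"twist": 0},{"grip": 0,"linear": [-0.0205,0.038,-0.06],"twist": 0},{"grip": 0,"linear": [-0.0205,0.038,-0.061],"twist": 0},{"grip": 0,"linear": [-0.0205,0.038,-0.061],"twist": 0}]}}

```text
t: 14.8
position: [579.8, 135.2, 194.9]
orientation: [0.724, 3.055, -0.0]
contact_force: [0.3, -3.7, 2.7]
finger_gap: -0.3
grip_force: 1.4
```

Call:
{"fn": "send_rows", "kwargs": {"increments": [{"grip": 0,"linear": [0,0,-0.001],"twist": 0},{"grip": 0,"linear": [0,0,-0.002],"twist": 0},{"grip": 0,"linear": [0,0,-0.003],"twist": 0},{"grip": 0,"linear": [0,0,-0.003],"twist": 0},{"grip": 0,"linear": [0,0,-0.003],"twist": 0},{"grip": 0,"linear": [0,0,-0.003],"twist": 0}]}}

```text
t: 15.55
position: [579.8, 135.4, 192.0]
orientation: [0.724, 3.055, 0.0]
contact_force: [0.2, -3.4, 4.5]
finger_gap: 0.4
grip_force: 2.8
```

```bash
cat > s.py <<'E'
from h import *
import sys
for n in range(3):
    o=env.get_obs();p=imaging.camera("wrist");print(o["t"],np.round(o["position"],1),np.round(o["contact_force"],1))
    for k,z in(("brake_top",174),("finger_hollow",144.5)):
        for r in finder.landmark_of(p,k)[:1]: print(k,np.round(r["at"],1),round(r["score"],2),np.round(wray(p,o,r["at"],z),1))
if len(sys.argv)>1: cv2.imwrite(sys.argv[1],p["color"])
E
python3 s.py pics/k.png
```

```text
15.55 [579.8 135.4 192. ] [ 0.2 -3.4  4.5]
brake_top [251.3 237.2] 0.8 [575.6 138.1 174. ]
finger_hollow [339.7 213.5] 0.56 [598.4 186.5 144.5]
15.7 [579.8 135.4 192. ] [ 0.9 -3.3  5.6]
brake_top [254.  238.2] 0.68 [576.7 139.  174. ]
finger_hollow [340.2 213. ] 0.89 [598.2 186.9 144.5]
15.85 [579.8 135.4 192. ] [ 0.1 -2.   5.7]
brake_top [251.7 237.9] 0.57 [576.  138.1 174. ]
finger_hollow [341.5 211.6] 0.62 [597.7 188.  144.5]
```

View pics/k.png

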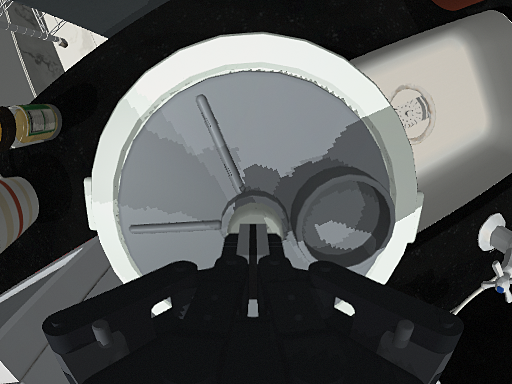

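The fingers are on the button and the cup is static at (344,218). The force of about 5.6 N means roughly 6.5 mm of travel. I'll hold a little longer, compare, then release.

Call:
{"fn": "send_rows", "kwargs": {"increments": [{"grip": 0,"linear": [0,0,-0.0005],"twist": 0},{"grip": 0,"linear": [0,0,-0.001],"twist": 0},{"grip": 0,"linear": [0,0,-0.001],"twist": 0},{"grip": 0,"linear": [0,0,-0.001],"twist": 0},{"grip": 0,"linear": [0,0,-0.001],"twist": 0},{"grip": 0,"linear": [0,0,-0.001],"twist": 0},{"grip": 0,"linear": [0,0,-0.001],"twist": 0},{"grip": 0,"linear": [0,0,-0.001],"twist": 0}]}}

```text
t: 17.0
position: [579.8, 135.4, 191.2]
orientation: [0.724, 3.055, 0.0]
contact_force: [1.0, -3.4, 5.6]
finger_gap: -0.1
grip_force: 3.2
```

```bash
python3 s.py
```

```text
17.0 [579.8 135.4 191.2] [ 1.  -3.4  5.6]
brake_top [254.6 239.2] 0.85 [576.9 139.2 174. ]
finger_hollow [341.3 215.5] 0.74 [599.7 186.8 144.5]
17.15 [579.8 135.4 191.2] [ 0.4 -3.7  6.3]
brake_top [251.2 239.8] 0.67 [576.5 137.6 174. ]
finger_hollow [340.8 215.2] 0.66 [599.4 186.7 144.5]
17.3 [579.8 135.4 191.2] [ 1.5 -3.   4.9]
brake_top [253.3 238.7] 0.79 [576.4 138.8 174. ]
finger_hollow [343.2 213.6] 0.97 [599.1 188.4 144.5]
```

Call:
{"fn": "send_rows", "kwargs": {"increments": [{"grip": 0,"linear": [0,0,0.003],"twist": 0},{"grip": 0,"linear": [0,0,0.007],"twist": 0},{"grip": 0,"linear": [0,0,0.011],"twist": 0},{"grip": 0,"linear": [0,0,0.025],"twist": 0},{"grip": 0,"linear": [0,0,0.05],"twist": 0},{"grip": 0,"linear": [0,0,0.08],"twist": 0},{"grip": 0,"linear": [0,0,0.1],"twist": 0},{"grip": 0,"linear": [0,0,0.1],"twist": 0},{"grip": 0,"linear": [0,0,0.1],"twist": 0}]}}

```text
t: 18.58
position: [578.4, 136.2, 289.3]
orientation: [-0.722, -3.055, 0.001]
contact_force: [-0.7, 0.4, -0.6]
finger_gap: -0.0
grip_force: 0.0
```

```bash
python3 s.py pics/m.png; python3 fit.py|head -1
```

```text
18.575 [578.4 136.2 289.3] [-0.7  0.4 -0.6]
brake_top [252.7 191. ] 0.77 [577.2 138.1 174. ]
finger_hollow [311.9 179.3] 0.64 [598.9 188.  144.5]
18.725 [578.4 135.9 288.9] [-0.1  0.3 -0.1]
brake_top [251.6 192.2] 0.93 [577.5 136.5 174. ]
finger_hollow [312.5 177.6] 0.96 [597.5 188.7 144.5]
18.875 [578.8 135.9 289.5] [ 0.6  0.1 -0.1]
brake_top [250.6 192.4] 0.7 [578.  135.6 174. ]
finger_hollow [256.8 158.4] 0.17 [559.7 150.8 144.5]
crank 0.65 (array([578.9, 138.3,  86.6]), np.float64(0.39))
```

View pics/m.png

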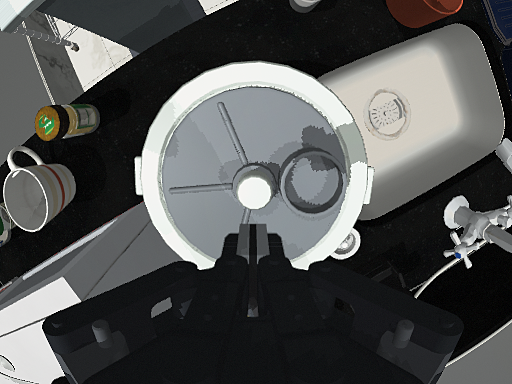

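The crank is still (cup at (312,180)), the button is up at (253,188), and the spinner and its neighbours are where they were. Handing in.

```bash
python3 -c "
from plant import workorder
print(workorder.finish_job())"
```

```text
the job is handed in; nothing more can be done
None
```

I traced the crank clockwise just over two turns, braked the basket to a standstill and let the button come up again; the spinner and its neighbours stayed in place, and the job is handed in with no verdict returned.

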